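# Switch on the billing terminal at the reception counter

### The arm

A 6-joint arm with a two-finger parallel gripper is mounted at the origin on the work surface. World frame = base frame: x ahead of the robot, y to its left, z up, the work surface at z = 0. Lengths are in m, angles in rad, forces in N, time in s.
With the tool pointing down it reaches from about 0.35 to 0.95 m from the base axis. Payload 17.4 kg.
Tool frame: the origin (TCP) lies at the very end of the fingers, on their centre line; the grasp point (between the pads) lies arm.grip_depth behind it (arm.grip_depth is the distance from the TCP to the grasp point, in m); z points along the fingers, y is the line along which they close (so a half turn about z gives the same grasp; the last joint's range is limited). The gripper opens to 93 mm and grips with 3 to 60 N. Pads are 15 mm wide; open, the fingers measure 128 mm over their backs; the gripper's body (75 mm by 188 mm) begins 65 mm behind the grasp point.
Start: joints at [-1.198, 0.116, 1.442, -0, 1.584, -0.038], TCP at [0.27, -0.619, 0.179] pointing down, gripper open.
Joint ranges: [-2.83, 2.83], [-0.83, 2.19], [0.07, 2.5], [-1.14, 4.28], [0.01, 3], [-2.97, 2.97]. Speed limits (rad/s): [1.89, 1.89, 2.22, 3.14, 3.14, 3.14].

### API

Orientations are given as [roll, pitch, yaw] about the fixed x, y, z axes, in that order (R = Rz(yaw) Ry(pitch) Rx(roll)).
In Python, from station import arm gives the robot as it stands. The module is installed in compiled form; this text tells all that it offers. Calls block until the motion is done:
- arm.move_ptp(position, orientation): joint-space move of the TCP to a pose.
- arm.movel(position, frame=None, rate=0.15, f_stop=None): straight line of the TCP; frame=None keeps the orientation; rate is the mean speed in m/s. With f_stop (N) it stops when the force on the tool has changed by that much, and returns True; else False.
- arm.set_joints(angles): joint-space move.
- arm.gripper_to(opening): finger opening in m; the grip force is fixed at half the most; returns when the fingers have stopped.
- arm.wait(seconds).
- arm.solve_ik(position, orientation): joint angles nearest the present ones, or None.
- arm.state(): the state.
- arm.capture(name): name is "scene" or "top" or "wrist"; returns a dict with "image" (420x560x3 uint8, red, green, blue), "range_z" (420x560 float32, m along the optical axis (not along the pixel's ray), 0 where there is no reading), "fx", "fy", "cx", "cy" (pixels), "R" (3x3) and "t" (3): a world point X has camera coordinates R X + t. Camera axes: x right, y down, z forward; pixel columns grow to the right and rows downward; lengths in m; the calibration is good to about 2 mm. A picture is of the moment at which its call begins.
A pose or a line that the arm cannot do raises arm.IKError and nothing moves.
- arm.close_job(): hands the job in; it is judged then, once.
The state is a dict: "clock": time; "joint_pos": joint angles; "dq": joint speeds; "joint_efforts": joint torques, N m; "tool_pos": TCP position; "eef_rot": TCP orientation; "contact_force": force on the tool from outside, world axes, zero at the start; "moment": the same for the moment, N m; "gripper_width": finger opening in m; "gripper_force": force on a finger pad.
Only numpy, scipy, OpenCV 4.12 (cv2) and the standard library are available. Lean on these libraries where they do the work, as an engineer would, in place of code of your own. Each camera call takes 0.05 s, during which the arm holds its last target. There are 200 camera calls.

### The job

The billing terminal at the reception counter needs power: on the counter's power panel, flip the toggle with the blue lever over its centre to the side marked with the green dot, until it clicks and stays fully over, then let go. Leave the red toggle on and the yellow toggle off.

Things in the scene. Friction and masses are not known exactly. Their poses are not given: they have to be found in the camera images.
- blue_pivot (a point): Fixed hinge point of the blue toggle, 63 mm above the counter. Axes fixed to the panel: x from the black dot (off) to the green dot (on), roughly away from the robot; y the hinge axis, along the row of toggles; z up. Lever: round bar, tip 62 mm from here; blue sleeve 16 mm thick from 22 mm to 62 mm. Below it a white plate 100 (x) x 60 mm, top 4 mm under this point, on a navy panel.
- blue (a joint): Blue lever angle. 0 = off, its start: leans 0.45 rad to -x, tip 27 mm to -x of blue_pivot and 56 mm above it; 0.45 = upright, the snap-over centre; 0.9 = on, leaning 0.45 rad to +x, to the green dot. A spring throws it from the centre to the nearer end, where it stays; moving it off an end takes about 3 N at the tip, 7 N at 25 mm from the pivot.
- red (a joint): Red lever angle, same toggle, 0 = off, 0.9 = on. Starts on, leaning to the green dot. The three toggles stand in a row along y, 90 mm apart, equally high, colours in any order, on a fixed navy panel 170 mm (x) x 320 mm (y), 45 mm high; nothing else within 50 mm of the panel is taller than 90 mm.
- yellow (a joint): Yellow lever angle, same toggle on the same panel, 0 = off, 0.9 = on. Starts off, leaning to the black dot like the blue one.

How it is judged:
By the outcome, as a careful person would: the job done as asked, in the order asked, and still so for the second after the job is handed in, with the robot touching nothing.
It also fails if it takes over 26 s, if anything falls off the work surface, if the arm or the gripper's body presses on something with over 40 N, if the wrist force passes 120 N, or if a joint passes its speed limit or range.

## Working session

There is one attempt and no reset: what is moved stays moved. The work goes in short steps, each a Python script; the robot and the scene stay as the last script left them, time stands still between calls to the robot, and variables do not carry over. Pictures are saved under pics/ and viewed, at most 10 in all, crops included, and the job is handed in when it is done.

```bash
mkdir -p pics
cat > h.py <<'E'
import numpy as np, cv2
from station import arm
def save(n,c): cv2.imwrite(f'pics/{n}.png',c['image'][:,:,::-1])
def pt(c,u,v):
    z=c['range_z'][v,u]; p=np.stack([(u-c['cx'])*z/c['fx'],(v-c['cy'])*z/c['fy'],z],-1)
    return (p-c['t'])@c['R']
E
python3 - <<'E'
from h import *
print(arm.grip_depth,arm.state()['clock'],arm.state()['eef_rot'])
for n in('scene','top'):
    c=arm.capture(n); save(n,c); np.savez(n,**c)
    hsv=cv2.cvtColor(c['image'],cv2.COLOR_RGB2HSV)
    print(n,c['fx'],-np.array(c['R']).T@c['t'])
a=np.hstack([cv2.resize(cv2.imread(f'pics/{n}.png'),(400,300)) for n in('scene','top')]); cv2.imwrite('pics/both.png',a)
E
```

```text
0.0188 0.0 [-3.14047352e+00  4.78117068e-06  4.10786510e-01]
scene 478.56460943935974 [ 1.03140581 -0.28555247  0.67405701]
top 390.90224631676176 [0.5230566  0.04861263 0.7666429 ]
```

View pics/top.png

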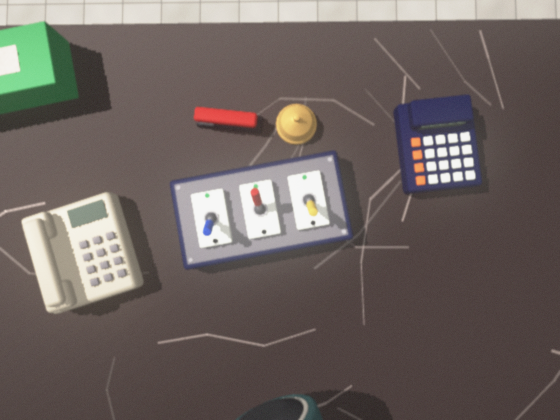

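View pics/scene.png

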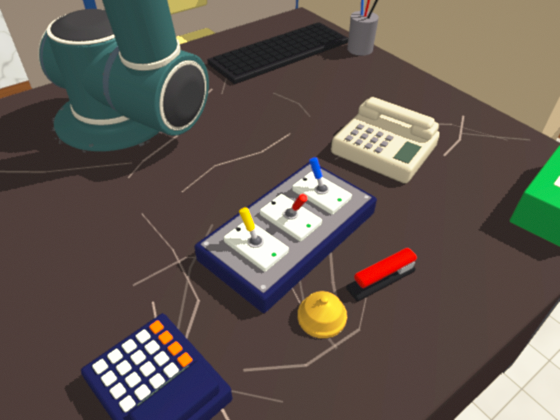

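The top view shows the blue toggle's plate around (211,218), with its green dot at (207,195) and black dot at (215,241). Red is at (260,208) and yellow at (309,200). In the scene view, blue leans towards the robot. Next I'll locate the plates by casting rays onto z = 0.059.

```bash
cat > loc.py <<'E'
from h import *
def plates(c):
    hsv=cv2.cvtColor(c['image'],cv2.COLOR_RGB2HSV)
    m=((hsv[...,1]<50)&(hsv[...,2]>190)).astype(np.uint8)
    m=cv2.morphologyEx(m,cv2.MORPH_OPEN,np.ones((3,3)))
    out=[]
    for k in cv2.findContours(m,cv2.RETR_EXTERNAL,2)[0]:
        if cv2.contourArea(k)<800: continue
        b=cv2.boxPoints(cv2.minAreaRect(k))
        d=np.c_[(b[:,0]-c['cx'])/c['fx'],(b[:,1]-c['cy'])/c['fy'],np.ones(4)]@c['R']
        o=-c['R'].T@c['t']; P=o+d*((.059-o[2])/d[:,2])[:,None]
        out.append((b.mean(0).round(),P.mean(0),np.sort([np.linalg.norm(P[0]-P[1]),np.linalg.norm(P[1]-P[2])])))
    return out
E
python3 - <<'E'
from loc import *
for n in('top','scene'):
    c=dict(np.load(n+'.npz'))
    for o in plates(c): print(n,*[x.round(4) for x in o])
E
```

```text
top [ 41. 262.] [0.4698 0.5005 0.059 ] [0.0443 0.1787]
top [ 94. 248.] [0.4963 0.4044 0.059 ] [0.1113 0.1802]
top [210. 217.] [0.5501 0.1914 0.059 ] [0.0613 0.1024]
top [259. 209.] [0.5659 0.1034 0.059 ] [0.0622 0.1018]
top [308. 199.] [0.5822 0.0148 0.059 ] [0.0614 0.1013]
top [257.  12.] [0.9334 0.1125 0.059 ] [0.0456 0.9625]
scene [508. 361.] [0.9688 0.1752 0.059 ] [0.16  0.191]
scene [257. 243.] [0.5833 0.0157 0.059 ] [0.07  0.121]
scene [292. 215.] [0.5669 0.1045 0.059 ] [0.0724 0.1224]
scene [13. 50.] [-0.3868 -0.102   0.059 ] [0.0768 0.4503]
```

```bash
cat > push.py <<'E'
from loc import *
P=np.array([.550,.1914,.063]); a=.18; X=np.array([np.cos(a),np.sin(a),0]); Z=np.array([0,0,1])
rel=lambda x,z:P+x*X+z*Z
def show(n):
    c=arm.capture('top'); save(n,c)
    cv2.imwrite(f'pics/{n}.png',cv2.resize(c['image'][130:280,150:370,::-1],None,fx=3,fy=3))
E
python3 - <<'E'
from push import *
arm.gripper_to(0)
arm.move_ptp(rel(-.075,.18),[np.pi,0,a])
arm.movel(rel(-.075,.035))
s=arm.state(); print(s['clock'],s['tool_pos'],s['gripper_width'],s['contact_force'])
print(arm.movel(rel(-.006,.035),rate=.05,f_stop=20))
s=arm.state(); print(s['clock'],(s['tool_pos']-P)@X,s['contact_force'])
arm.movel(rel(-.075,.035)); arm.movel(rel(-.075,.16))
arm.move_ptp(rel(-.13,.25)-[0,.25,0],[np.pi,0,a])
show('after'); print(arm.state()['clock'])
E
```

```text
5.5667 [0.47666127 0.17810254 0.09898212] 0.0004218427022039996 [ 0.47548879 -0.22428954  0.46895384]
False
7.1 -0.006168217695781476 [ 0.28695685 -0.97355625 -0.39302162]
9.825
```

View pics/after.png

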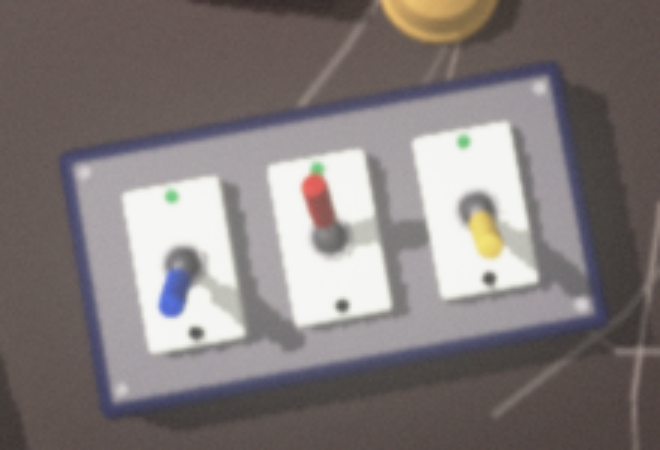

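The crop shows the blue lever still towards the black dot: tip at (172,300), pivot at (182,262). Red is still on and yellow still off. The force stayed near zero, so I'll push again and look while the finger is at the lever.

Run:
```python
from push import *
arm.move_ptp(rel(-.075,.16),[np.pi,0,a]); arm.movel(rel(-.075,.035),rate=.25)
for x in(-.04,-.03,-.02,-.012,-.006):
    arm.movel(rel(x,.035),rate=.08); s=arm.state(); print(s['clock'],(s['tool_pos']-P)@X,s['contact_force']@X,s['contact_force'])
c=arm.capture('scene'); save('sc2',c)
cv2.imwrite('pics/mid.png',cv2.resize(c['image'][80:300,190:400,::-1],None,fx=2.6,fy=2.6))
c=arm.capture('top'); save('mt',c)
```

```text
12.1417 -0.03999466464593084 0.5675062536412824 [ 0.60180511 -0.1372729   0.35657904]
12.4167 -0.02997069039083797 -0.5179609393836005 [-0.50028712 -0.14386793  0.24686871]
12.6917 -0.01993492913354613 0.4200030616865245 [ 0.51122657 -0.46340935  0.27409586]
12.9417 -0.011921247270928729 -0.03228670518727867 [-0.27290985  1.31941289 -0.43322724]
13.1917 -0.005843656756457543 -0.0506463394553146 [-0.01975201 -0.17434799  0.53314217]
```

View pics/mid.png

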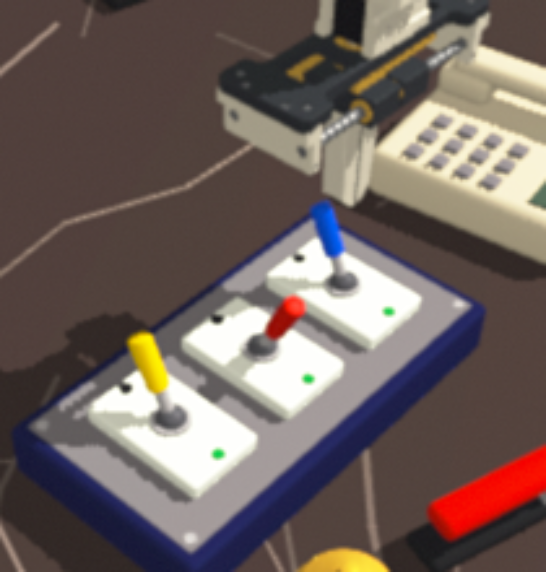

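The view shows the blue lever untouched: tip at (322,210), pivot at (343,280). The fingertips end at about (348,198), well short of it. To see why they disagree, I'll project the reported TCP and the estimated pivot into both pictures.

Run:
```python
from push import *
s=np.load('scene.npz'); t=np.load('top.npz')
T=rel(-.006,.035)
def pj(c,X):
    q=c['R']@X+c['t']; return np.array([c['fx']*q[0]/q[2]+c['cx'],c['fy']*q[1]/q[2]+c['cy']]).round(1)
for n,c in(('sc',s),('top',t)): print(n,'TCP',pj(c,T),'pivot',pj(c,P),'tip',pj(c,rel(-.027,.056)))
print('tip in mid crop',(pj(s,T)-[190,80])*2.6,'pivot',(pj(s,P)-[190,80])*2.6)
# depth of pixels
c=dict(s); print(pt(c,np.array([317,322]),np.array([165,186])))
c=dict(t); print(pt(c,np.array([211,225,208]),np.array([218,200,229])))
im=cv2.imread('pics/mt.png'); cv2.imwrite('pics/mt2.png',cv2.resize(im[110:300,100:370],None,fx=2.9,fy=2.9))
```

```text
sc TCP [320.3 172.5] pivot [321.4 188. ] tip [312.2 158.7]
top TCP [206.4 219.9] pivot [210.  217.3] tip [205.9 232. ]
tip in mid crop [338.78 240.5 ] pivot [341.64 280.8 ]
[[0.53344568 0.19043468 0.10882487]
 [0.5520281  0.19032309 0.07010745]]
[[0.54818604 0.1867455  0.07669955]
 [0.58164897 0.16518841 0.05759461]
 [0.52835243 0.18231838 0.12296573]]
```

View pics/mt2.png

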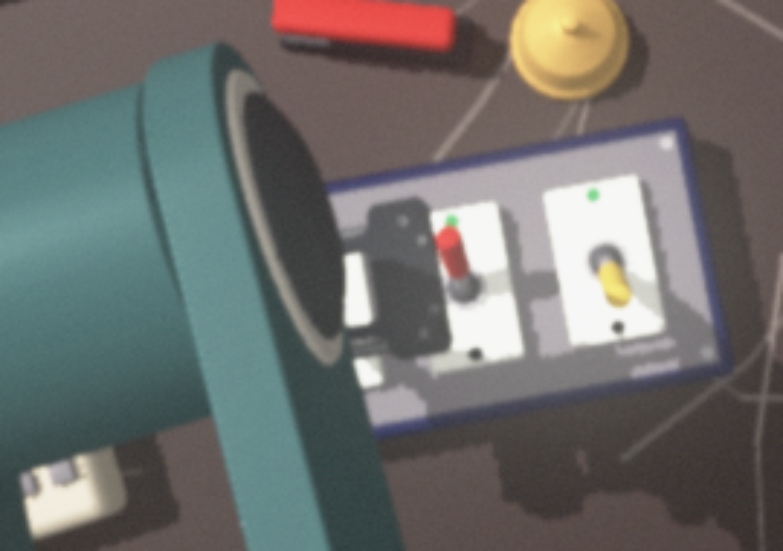

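The reported TCP projects to (339,240) in that crop, but the visible fingertips end near (348,198). I'll measure the fingertips from depth.

Run:
```python
from push import *
c=arm.capture('scene'); s=arm.state(); print(s['clock'],s['tool_pos'],s['eef_rot'],s['gripper_width'],s['joint_pos'])
v,u=np.mgrid[110:200,270:350]; u=u.ravel(); v=v.ravel()
Q=pt(c,u,v); L=(Q-s['tool_pos'])@np.c_[X,[-np.sin(a),np.cos(a),0],Z]
k=(abs(L[:,0])<.06)&(abs(L[:,1])<.05)&(L[:,2]>-.03)&(L[:,2]<.12)
L=L[k];uv=np.c_[u,v][k]; hue=c['image'][uv[:,1],uv[:,0]].astype(int)
g=np.ptp(hue,axis=1)<45
for lo in np.arange(-.03,.1,.01):
    q=L[g&(L[:,2]>=lo)&(L[:,2]<lo+.01)]
    if len(q): print(round(lo,3),len(q),np.percentile(q[:,:2],[5,50,95],axis=0).round(3).tolist())
```

```text
13.3417 [0.54400886 0.1903226  0.09798483] [-3.14158697e+00  7.14882337e-05  1.79992600e-01] 0.00047565185102929527 [ 2.92275756e-01 -6.49862399e-02  1.75861435e+00  1.37626526e-05
  1.44803494e+00  1.68307780e+00]
-0.03 48 [[0.0, -0.007], [0.007, -0.003], [0.012, 0.003]]
-0.02 17 [[-0.004, -0.007], [0.001, -0.002], [0.004, 0.001]]
-0.01 4 [[-0.012, -0.01], [-0.01, -0.007], [-0.004, -0.006]]
0.0 2 [[-0.017, -0.007], [-0.016, -0.007], [-0.014, -0.006]]
0.01 1 [[-0.019, -0.008], [-0.019, -0.008], [-0.019, -0.008]]
0.04 33 [[0.001, -0.013], [0.009, 0.002], [0.01, 0.012]]
0.05 77 [[-0.007, -0.015], [0.008, -0.012], [0.01, 0.01]]
0.06 85 [[-0.007, -0.016], [0.008, -0.01], [0.009, 0.013]]
0.07 84 [[-0.007, -0.016], [0.008, -0.013], [0.009, 0.013]]
0.08 89 [[-0.006, -0.017], [0.008, -0.012], [0.01, 0.013]]
0.09 74 [[-0.002, -0.018], [0.009, -0.01], [0.01, 0.013]]
```

By depth, the fingertips end about 43 mm above the reported TCP, while x and y agree within 1 mm. That explains the miss: the finger passed over the lever. I'll back off and repeat the push lower, trusting the camera, with force stops set.

Run:
```python
from push import *
arm.movel(rel(-.075,.035),rate=.2)
hit=arm.movel(rel(-.075,.0),f_stop=8); print(hit,arm.state()['clock'])
if not hit:
    for x in(-.04,-.02,-.01,0):
        h=arm.movel(rel(x,.0),rate=.07,f_stop=25); s=arm.state(); print(h,s['clock'],(s['tool_pos']-P)@X,s['contact_force'].round(2))
        if h: break
c=arm.capture('scene'); save('sc3',c)
cv2.imwrite('pics/mid3.png',cv2.resize(c['image'][80:300,190:400,::-1],None,fx=2.6,fy=2.6))
```

```text
False 14.2167
False 14.8667 -0.04019809955284407 [-1.52 -1.4  -0.31]
False 15.3 -0.020002608996584428 [ 0.18  0.48 -0.5 ]
False 15.5917 -0.009731766591104925 [-0.46  0.01 -0.25]
False 15.8833 0.000307338765099756 [ 0.71  1.11 -0.05]
```

View pics/mid3.png

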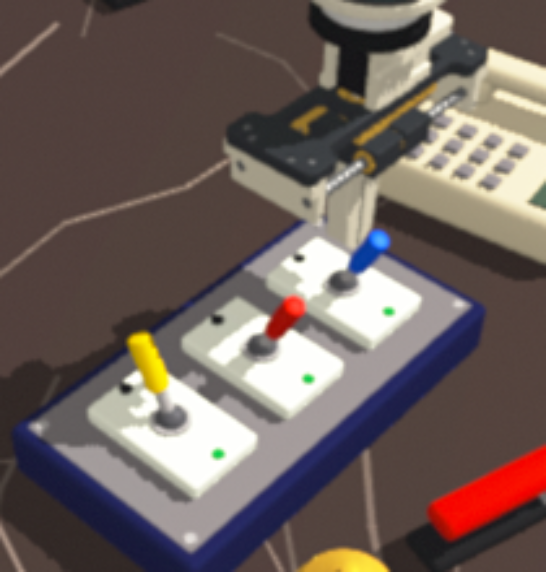

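The blue lever now leans towards the green dot (tip at 375,240, pivot at 343,280), parallel to red, and yellow hasn't changed. Next I'll retreat and check.

Run:
```python
from push import *
arm.movel(rel(-.06,.0),rate=.2); arm.movel(rel(-.06,.13),rate=.25)
arm.move_ptp(rel(-.13,.22)-[0,.25,0],[np.pi,0,a])
show('final'); print(arm.state()['clock'])
```

```text
18.2
```

View pics/final.png

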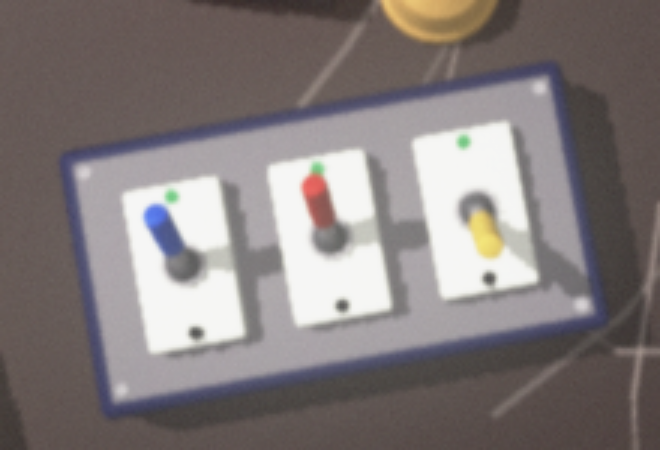

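The blue tip is now at (157,215), over towards the green dot. Red is on, yellow is off, and the arm is clear.

```bash
python3 -c "
from station import arm
print(arm.close_job())"
```

```text
the job is handed in; nothing more can be done
None
```

The blue toggle is fully over to the green dot and released, with red still on and yellow still off; I handed it in at about 18 s, after two passes missed because the fingertips sit about 43 mm higher than the reported TCP.

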